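# Level the desiccant in the drying tub and hang the slide rack over it

## Task

The desiccant lumps were tipped back into the drying tub in a heap. Tamp them down with the flat-footed tamper until they all lie on the tub's floor in one level layer, touching them with nothing but the tamper, and stand the tamper back on the bench. Then hook the slide rack's bent lip over the tub's wall so that the rack hangs upright inside the tub, clear of the lumps. Leave the staining jar standing where it is.

Things in the scene. Friction and masses are not known exactly. Their poses are not given: they have to be found in the camera images.
- tub: Drying tub: open grey plastic box fixed to the bench, outside 108 mm (its x) by 138 mm (y), 73 mm high; walls 4 mm, floor 5 mm thick, inside 100 x 130 mm, 68 mm deep. Origin: centre of the underside, z up. Middles of the long walls at x = -52 and +52 mm. Lifting lugs stick out 11 mm beyond the short walls only.
- tub_floor (a point): Centre of the tub's inner floor, 5 mm above the bench; axes as the tub's.
- tub_rim (a point): Centre of the tub's mouth, at rim height, 73 mm above the bench; axes as the tub's.
- lump_1: Loose hard lump of white desiccant, roundish, about 28 x 26 x 19 mm, 20 g, in the tub; origin at its middle, which is 9 to 14 mm above the tub's inner floor when it lies on the floor, about 25 mm when it sits on others. The lumps slide easily: pressed from above with 10 to 15 N, and worked a little to and fro if they stick, those on top wedge down between the others.
- lump_2: Another such lump, like lump_1 (origin at its middle).
- lump_3: Another such lump, like lump_1 (origin at its middle).
- lump_4: Another such lump, like lump_1 (origin at its middle).
- lump_5: Another such lump, like lump_1 (origin at its middle).
- lump_6: Another such lump, like lump_1 (origin at its middle).
- lump_7: Another such lump, like lump_1 (origin at its middle).
- lump_8: Another such lump, like lump_1 (origin at its middle).
- lump_9: Another such lump, like lump_1 (origin at its middle).
- tamper: Tamper, about 0.3 kg, standing upright: flat steel foot 56 mm (x) by 72 mm (y), 6 mm thick; steel stem 15 mm across to z = 71; round black collar 34 mm across, z = 71 to 76, on which fingertips can bear when pressing; above it a black flat-sided grip. Top at z = 125. Origin: centre of the foot's underside; z up the handle.
- tamper_grip (a point): Middle of the tamper's grip, z = 98 mm; the grip is 21 mm (x) by 24 mm (y), z = 75 to 121.
- slide_rack: Small steel hook-on rack holding three glass slides, about 0.18 kg, standing on the bench: tray 34 mm (x) by 84 mm (y), slides' tops at z = 29 mm. On its +x side a back plate 60 mm wide rises and bends over outward into a lip. Hanging from the tub's rim, its underside is 33 mm above the tub's inner floor. Origin: centre of the tray's underside; z up.
- rack_grip (a point): Middle of the black grip bar on the rack's bend, at x = 21, z = 53 mm in the rack's frame; the bar is 12 mm (x) by 36 mm (y), z = 38 to 68.
- rack_slot (a point): Top middle of the slot under the rack's bend, at x = 21, z = 35 mm in the rack's frame; comes down on the rim. Slot: from the back plate (x = 17) to the slanting lip (x = 24.5 at the top, x = 29 at the mouth, z = 16), open below, for the tub's 4 mm wall; the back plate's lowest 5 mm leans inward by 2 mm. Bend 3 mm thick.
- rack_lip (a point): Point on the rack's lip, at x = 29, z = 22 mm in the rack's frame; stays outside the tub. The lip ends at z = 16 mm.
- staining_jar: Bystander: square staining jar with a lid, 56 x 56 x 110 mm, standing loose on the bench; origin at the centre of its underside.
Not all that is in view belongs to the job. Leave any green look-alike of the tamper alone.

How it is judged:
On the way, in this order (a step that is already met when the one before it is completed fails the run):
1. the tamper bears on the heap ((contact force between tamper and lump_1 above 0.5 N or contact force between tamper and lump_2 above 0.5 N or contact force between tamper and lump_3 above 0.5 N or contact force between tamper and lump_4 above 0.5 N or contact force between tamper and lump_5 above 0.5 N or contact force between tamper and lump_6 above 0.5 N or contact force between tamper and lump_7 above 0.5 N or contact force between tamper and lump_8 above 0.5 N or contact force between tamper and lump_9 above 0.5 N)).
2. the lumps lie in one level layer (every lump's middle less than 20 mm above the tub's floor) (z of each of lump_1, lump_2, lump_3, lump_4, lump_5, lump_6, lump_7, lump_8, lump_9 in the frame of tub_floor below 0.02 m), for 0.2 s.
3. the tamper stands upright on the bench outside the tub, released (angle between tamper's own z axis and vertical below 0.1 rad and height (world z) of tamper between -0.006 and 0.006 m and horizontal distance between tamper and tub above 0.075 m and contact force between tamper and the fingers below 0.2 N), for 0.2 s.
4. the rack hangs by its lip on the tub's wall (x of slide_rack in the frame of tub between -0.05 and 0.05 m and y of slide_rack in the frame of tub between -0.065 and 0.065 m and z of rack_slot in the frame of tub between 0.0695 and 0.0765 m and angle between slide_rack's own z axis and vertical below 0.2 rad and (x of rack_lip in the frame of tub above 0.053 m or x of rack_lip in the frame of tub below -0.053 m or y of rack_lip in the frame of tub above 0.068 m or y of rack_lip in the frame of tub below -0.068 m) and (angle between the x axis of slide_rack and the x axis of tub, either way round below 0.15 rad or angle between the x axis of slide_rack and the y axis of tub, either way round below 0.15 rad)), for 0.2 s.
At the end, for the whole second after the job is handed in: All lumps in the tub, middles under 20 mm above its floor; tamper upright (0.1 rad) on the bench outside the tub; rack hanging on a wall of the tub, tray inside, lip outside, bend on the rim (3.5 mm), upright (0.2 rad), square to the wall (0.15 rad), touching no lump; at rest (all of step 2 and all of step 4 and x of lump_1 in the frame of tub between -0.05 and 0.05 m and y of lump_1 in the frame of tub between -0.065 and 0.065 m and x of lump_2 in the frame of tub between -0.05 and 0.05 m and y of lump_2 in the frame of tub between -0.065 and 0.065 m and x of lump_3 in the frame of tub between -0.05 and 0.05 m and y of lump_3 in the frame of tub between -0.065 and 0.065 m and x of lump_4 in the frame of tub between -0.05 and 0.05 m and y of lump_4 in the frame of tub between -0.065 and 0.065 m and x of lump_5 in the frame of tub between -0.05 and 0.05 m and y of lump_5 in the frame of tub between -0.065 and 0.065 m and x of lump_6 in the frame of tub between -0.05 and 0.05 m and y of lump_6 in the frame of tub between -0.065 and 0.065 m and x of lump_7 in the frame of tub between -0.05 and 0.05 m and y of lump_7 in the frame of tub between -0.065 and 0.065 m and x of lump_8 in the frame of tub between -0.05 and 0.05 m and y of lump_8 in the frame of tub between -0.065 and 0.065 m and x of lump_9 in the frame of tub between -0.05 and 0.05 m and y of lump_9 in the frame of tub between -0.065 and 0.065 m and angle between tamper's own z axis and vertical below 0.1 rad and height (world z) of tamper between -0.006 and 0.006 m and horizontal distance between tamper and tub above 0.075 m and contact force between slide_rack and lump_1 below 0.3 N and contact force between slide_rack and lump_2 below 0.3 N and contact force between slide_rack and lump_3 below 0.3 N and contact force between slide_rack and lump_4 below 0.3 N and contact force between slide_rack and lump_5 below 0.3 N and contact force between slide_rack and lump_6 below 0.3 N and contact force between slide_rack and lump_7 below 0.3 N and contact force between slide_rack and lump_8 below 0.3 N and contact force between slide_rack and lump_9 below 0.3 N and linear speed of each of slide_rack, tamper below 0.02 m/s).
It fails at once if the gripper touches the lumps (contact force between any of lump_1, lump_2, lump_3, lump_4, lump_5, lump_6, lump_7, lump_8, lump_9 and the arm above 1 N or contact force between any of lump_1, lump_2, lump_3, lump_4, lump_5, lump_6, lump_7, lump_8, lump_9 and the fingers above 1 N).
It fails at once if the rack is pressed on the lumps (contact force between any of lump_1, lump_2, lump_3, lump_4, lump_5, lump_6, lump_7, lump_8, lump_9 and slide_rack above 1 N).
It fails at once if the staining jar is pushed more than 30 mm or tipped (distance of staining_jar from where it was at the start of the episode above 0.03 m or angle between staining_jar's own z axis and vertical above 0.3 rad).
It also fails if it takes over 67 s, if anything falls off the work surface, if the arm or the gripper's body presses on something with over 40 N, if the wrist force passes 120 N, or if a joint passes its speed limit or range.

## Robot

A 6-joint arm with a two-finger parallel gripper is mounted at the origin on a cart in front of the work surface, level with it; the furniture and walls round the work are solid. World frame = base frame: x ahead of the robot, y to its left, z up, the work surface at z = 0. Lengths are in m, angles in rad, forces in N, time in s.
With the tool pointing down it reaches from about 0.375 to 0.9 m from the base axis. Payload 3.1 kg.
Tool frame: the origin (TCP) lies midway between the tips of the shut fingers; the grasp point (between the pads) lies 19 mm behind it; z points along the fingers, y is the line along which they close (so a half turn about z gives the same grasp; the last joint's range is limited). The gripper opens to 85 mm and grips with 20 to 120 N. Pads are 22 mm wide; open, the fingers measure 114 mm over their backs; the gripper's body (76 mm by 85 mm) begins 54 mm behind the grasp point. The pads swing forward as they close: fully open they stand 13 mm farther back than shut.
Start: joints at [-1.329, 0.527, 1.433, -0, 1.181, -0.178], TCP at [0.255, -0.571, 0.231] pointing down, gripper open.
Joint ranges: [-3.08, 3.08], [-0.75, 2.2], [0.22, 2.44], [-1.43, 4.57], [0, 2.65], [-2.85, 2.85]. Speed limits (rad/s): [2.79, 2.79, 3.14, 3.14, 3.14, 3.14].

## Interface

Orientations are given as a unit quaternion [x, y, z, w].
In Python, from station import manip gives the robot as it stands.
- The arm moves only by the tool drive_tool, never from a script. Its argument "motion" is a list that holds one entry, the list of rows, each a list of 5 numbers: the finger opening in mm, from 0 to 85.4, then the shift along the tool's x, y, z in units of 30 mm (1.0 is 30 mm), then the turn about the tool's z in units of 8 degrees (1.0 is 8 degrees). In form: [[[fingers, x, y, z, yaw], ...]]. A call has 1 to 10 rows; each row is the pose to reach, as a shift and turn from the pose commanded when the call began, along the tool's axes at that moment; what a row does not reach only later rows make up. A row lasts 1/10 s, in which the tool goes at most 50 mm and 8.59 degrees, less where a joint would pass 70% of its speed; a pose out of reach is approached as far as the arm can. A call with a gripper value outside its range is refused whole. The fingers move at their own pace and stop on an object; "squeeze" is the grip in N (left out, the last holds). Time passes only in rows, so rows that repeat a pose let the fingers close. It gives the time, the measured TCP pose, the force, the opening and the grip force at its end, in the units of the state.
- manip.sense(): the state, without advancing time (a new reading comes with each control period).
- manip.snapshot(name): name is "scene" or "top"; returns the picture (480x640x3 uint8, red, green, blue); there is no depth.
- manip.camera_model(name): a dict with "fov_y" (degrees; the focal length in pixels is half the picture's height over the tangent of half this angle, whatever the lens; pixels are square), "cx", "cy" (the principal point, pixels), "origin" and "orientation" of the camera in the world. Camera axes: x right, y up, looking along -z (the intrinsics and any distortion apply to the point x, -y, -z); pixel columns grow to the right and rows downward; lengths in m; the calibration is good to about 2 mm. A picture is of the moment at which its call begins. camera_model takes no time and is no camera call.
- manip.sign_off(): hands the job in; it is judged then, once.
The state is a dict: "t": time; "q": joint angles; "qd": joint speeds; "tau": joint torques, N m; "tcp_pos": TCP position; "tool_rot": TCP orientation; "force": force on the tool from outside, world axes, zero at the start; "ft_torque": the same for the moment, N m; "finger_gap": opening from 0.0 (shut) to 1.0 (fully open); "gripper_force": force on a finger pad.
Only numpy, scipy, OpenCV 4.12 (cv2) and the standard library are available. Lean on these libraries where they do the work, as an engineer would, in place of code of your own. Each camera call takes 0.05 s, during which the arm holds its last target. There are 200 camera calls.

## Working session

There is one attempt and no reset: what is moved stays moved. The work goes in short steps, Python scripts to look and compute and a tool call to move; the robot and the scene stay as the last step left them, time stands still between calls to the robot, and variables do not carry over. Pictures are saved under pics/ and viewed, at most 10 in all, crops included, and the job is handed in when it is done.

Besides the shell and the picture viewer there is one more tool, called by a JSON object that holds its "name" and its "arguments", one argument or row to a line. drive_tool: Moves the arm, as the interface text tells. Its arguments: {"type":"object","properties":{"motion":{"type":"array","items":{"type":"array","items":{"type":"array","items":{"type":"number"}}}},"squeeze":{"type":"number"}},"required":["motion"]}

```bash
ls; mkdir -p pics; python3 - <<'E'
from station import manip
import cv2,json
for n in("scene","top"):
    cv2.imwrite(f"pics/{n}0.png",manip.snapshot(n)[:,:,::-1]); print(n,manip.camera_model(n))
s=manip.sense(); print(s)
E
```

```text
pics
scene {'fov_y': 44.66442746106341, 'cx': 322.8382505358031, 'cy': 230.7895513168874, 'origin': array([-0.4539506 ,  0.67078554,  0.8519181 ]), 'orientation': array([-0.22901388,  0.42073412,  0.77177323, -0.41821229])}
top {'fov_y': 42.810908338485184, 'cx': 322.7518150361956, 'cy': 236.41101286094604, 'origin': array([0.36062064, 0.02652404, 1.2730653 ]), 'orientation': array([ 0.05962203, -0.05104266, -0.6972401 ,  0.71252797])}
{'t': 0.1, 'q': array([-1.32953520e+00,  5.28415032e-01,  1.43372382e+00,  2.78927967e-05,
        1.18140202e+00, -1.78495643e-01]), 'qd': array([ 0.00110692, -0.0029081 , -0.00429956, -0.00055426, -0.00134787,
       -0.00057439]), 'tau': array([ 1.65540951e-04, -4.43303311e+01, -1.78586644e+01, -2.67777577e-04,
        3.88905595e-03,  2.74486302e-05]), 'tcp_pos': array([ 0.25459833, -0.57011814,  0.23042178]), 'tool_rot': array([ 9.78056901e-01,  2.08335666e-01, -1.76744061e-05, -9.74035856e-04]), 'force': array([ 0.82037298, -0.5029026 , -0.06599013]), 'ft_torque': array([-0.02080041, -0.05218373, -0.04510487]), 'gripper_force': 0.0, 'finger_gap': 1.0036585801674405}
```

View pics/scene0.png

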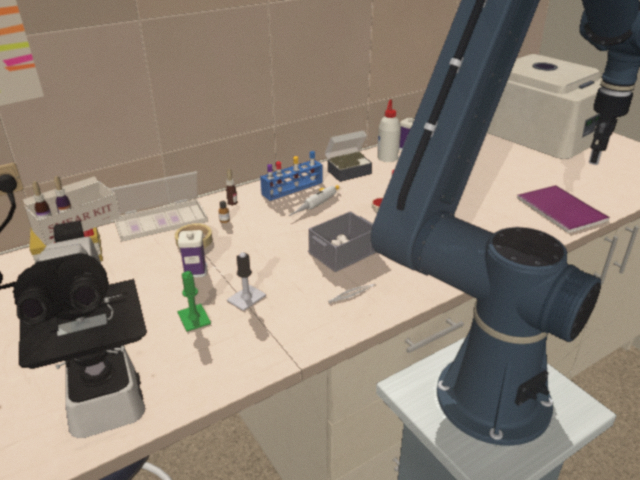

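View pics/top0.png

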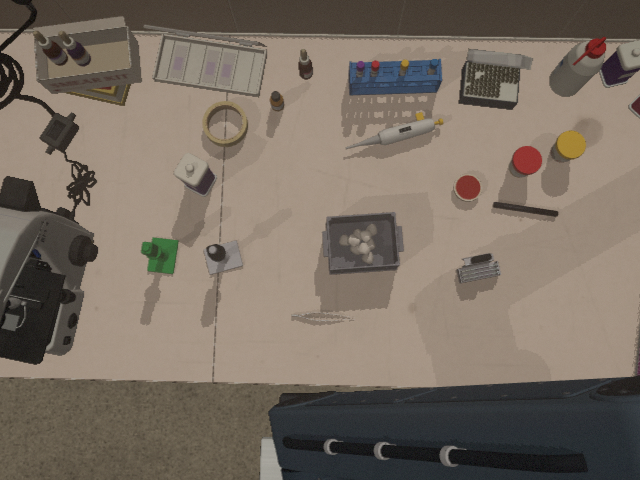

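The scene view shows the grey handled tamper at about (244,280), its green look-alike at (192,300), the jar at (192,252) and the tub at (342,240); the rack is hidden behind the arm. In the top view the tamper is at (222,256), the green one at (160,254), the jar at (195,173), the tub at (363,243), the rack at (479,268) and tweezers at (322,318).

Possible tampers are the grey/black one at top (222,256) and the green one at (160,254); I choose grey/black. Possible racks are the steel one with the black grip at (479,268) and the black bar at (525,209); I choose the steel one.

```bash
cat > h.py <<'E'
from station import manip
import cv2, numpy as np
from scipy.spatial.transform import Rotation as R
def cam(n):
    m=manip.camera_model(n); f=240/np.tan(np.radians(m['fov_y']/2))
    return m,f,R.from_quat(m['orientation']).as_matrix()
def ray(n,px):
    m,f,Q=cam(n); d=Q@np.array([(px[0]-m['cx'])/f,-(px[1]-m['cy'])/f,-1.]); return np.array(m['origin']),d/np.linalg.norm(d)
def plane(n,px,z):
    o,d=ray(n,px); return o+d*(z-o[2])/d[2]
def proj(n,P):
    m,f,Q=cam(n); p=Q.T@(np.asarray(P)-m['origin']); return np.array([m['cx']-f*p[0]/p[2],m['cy']+f*p[1]/p[2]])
def tri(a,pa,b,pb):
    o1,d1=ray(a,pa);o2,d2=ray(b,pb)
    s=np.linalg.lstsq(np.c_[d1,-d2],o2-o1,rcond=None)[0]
    p,q=o1+s[0]*d1,o2+s[1]*d2; return (p+q)/2,np.linalg.norm(p-q)
def shot(n,name=None):
    im=manip.snapshot(n)[:,:,::-1].copy()
    if name: cv2.imwrite(f"pics/{name}.png",im)
    return im
def crop(src,x0,y0,x1,y1,k,out):
    im=cv2.imread(f"pics/{src}.png")[y0:y1,x0:x1]
    cv2.imwrite(f"pics/{out}.png",cv2.resize(im,None,fx=k,fy=k,interpolation=cv2.INTER_CUBIC))
E
python3 - <<'E'
from h import *
s=manip.sense(); print(proj('top',s['tcp_pos']),proj('scene',s['tcp_pos']))
print(R.from_quat(s['tool_rot']).as_matrix().round(3))
crop('top0',140,150,505,345,2.15,'c1')
a=cv2.imread('pics/scene0.png')[180:330,170:390]; a=cv2.resize(a,None,fx=3.6,fy=3.6,interpolation=cv2.INTER_CUBIC);cv2.imwrite('pics/c2.png',a)
E
```

```text
[691.24650629 406.85042094] [595.26125519 161.85285887]
[[ 0.913  0.408 -0.   ]
 [ 0.408 -0.913  0.002]
 [ 0.    -0.002 -1.   ]]
```

View pics/c1.png

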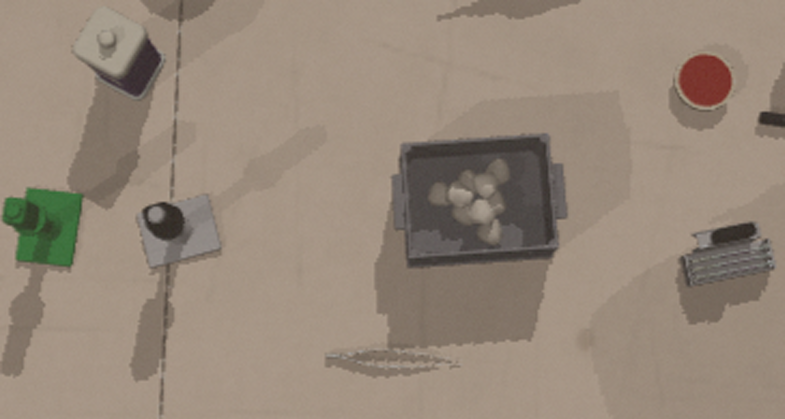

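View pics/c2.png

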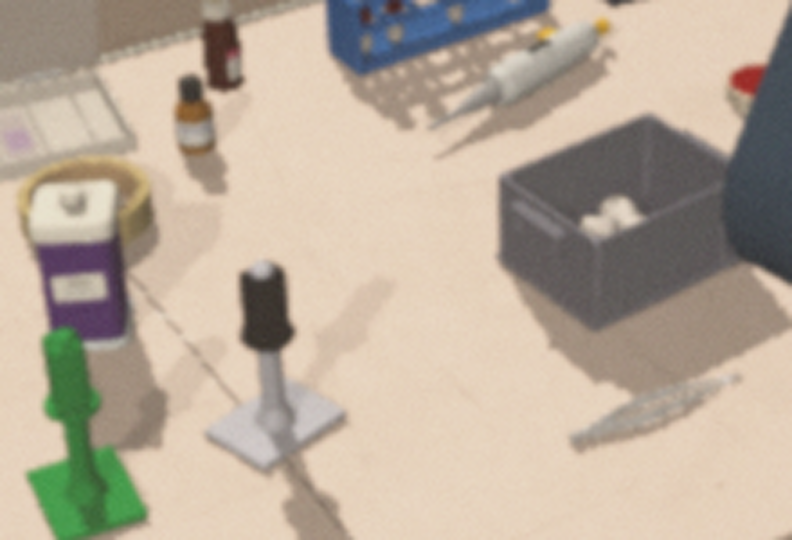

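The close top crop confirms the choice: the grey foot with the black grip is the tamper, and the green one is at the left. The rack's black bar is at crop (734,233) with the tray towards the robot, so its +x points away from the robot, at the tub's far wall. The heap is mid-tub. The scene crop shows rim corners at (500,180), (648,115) and (597,232), and the tamper top at (262,268).

```bash
python3 - <<'E'
from h import *
def T(p): return np.array(p)/2.15+[140,150]
def S(p): return np.array(p)/3.6+[170,180]
# rim corners outer: world +x+y = top TL ; scene: ?
for nm,t in dict(TL=(402,145),TR=(548,135),BR=(557,250),BL=(408,264)).items(): print(nm,plane('top',T(t),.073).round(4))
for nm,t,s in [("TL",(402,145),(500,180)),("TL2",(402,145),(648,115)),("BL",(408,264),(597,232)),("BL2",(408,264),(500,180)),("tamper top",(157,214),(262,268)),("jarknob",(107,38),(73,198))]:
    p,e=tri('top',T(t),'scene',S(s)); print(nm,p.round(4),e.round(4))
ft=[(138,228),(208,195),(221,245),(151,268)]
P=np.array([plane('top',T(p),.006) for p in ft]); print(P.round(4)); print(P.mean(0),np.linalg.norm(np.diff(P,axis=0),axis=1))
fs=[(207,435),(265,470),(345,413),(288,384)]
P=np.array([plane('scene',S(p),.006) for p in fs]); print(P.round(4)); print(P.mean(0),np.linalg.norm(np.diff(P,axis=0),axis=1))
# masks top
im=cv2.imread('pics/top0.png'); hsv=cv2.cvtColor(im,cv2.COLOR_BGR2HSV)
m=((hsv[...,1]<45)).astype(np.uint8)
print('bench sat',hsv[280,280],hsv[300,360],'tubwall',hsv[int(T((475,145))[1]),int(T((475,145))[0])], hsv[256,235])
for (x0,y0,x1,y1) in [(300,190,420,295),(195,225,250,290),(445,240,510,300)]:
    mm=np.zeros_like(m); mm[y0:y1,x0:x1]=m[y0:y1,x0:x1]
    c=max(cv2.findContours(mm,0,1)[0],key=cv2.contourArea); print(cv2.contourArea(c),cv2.minAreaRect(c))
# dark bar of the rack
g=hsv[...,2]; mm=np.zeros_like(m); mm[240:300,445:510]=g[240:300,445:510]<60
c=max(cv2.findContours(mm,0,1)[0],key=cv2.contourArea); r=cv2.minAreaRect(c); print('bar',r, [plane('top',p,.068).round(4) for p in cv2.boxPoints(r)],plane('top',r[0],.068))
E
```

```text
TL [0.5885 0.0357 0.073 ]
TR [ 0.6007 -0.0995  0.073 ]
BR [ 0.4937 -0.1081  0.073 ]
BL [0.4779 0.0279 0.073 ]
TL [0.589  0.0355 0.069 ] 0.0007
TL2 [0.5444 0.     0.1414] 0.0931
BL [0.4773 0.0288 0.0863] 0.0024
BL2 [0.4912 0.0557 0.1266] 0.0668
tamper top [0.5127 0.2506 0.1223] 0.0003
jarknob [0.6767 0.3078 0.1038] 0.0011
[[0.5139 0.2909 0.006 ]
 [0.5477 0.2243 0.006 ]
 [0.499  0.2095 0.006 ]
 [0.4753 0.2763 0.006 ]]
[0.50898499 0.25023378 0.006     ] [0.07475589 0.05089755 0.07091433]
[[0.5218 0.2943 0.006 ]
 [0.4718 0.2789 0.006 ]
 [0.4937 0.2115 0.006 ]
 [0.5401 0.2282 0.006 ]]
[0.50682986 0.25321866 0.006     ] [0.05233064 0.07088853 0.04931007]
bench sat [ 15  51 165] [ 16  58 127] tubwall [ 4 31 66] [ 14  19 144]
4222.5 ((362.5396728515625, 242.7091522216797), (58.30682373046875, 80.425537109375), 86.12147521972656)
717.5 ((222.62449645996094, 256.466796875), (28.149641036987305, 35.106536865234375), 75.0685806274414)
697.0 ((477.59619140625, 266.98077392578125), (24.122283935546875, 43.53778076171875), 78.69007110595703)
bar ((480.6538391113281, 258.2692565917969), (6.275716304779053, 19.611614227294922), 78.69007110595703) [array([ 0.5155, -0.2495,  0.068 ]), array([ 0.5239, -0.2876,  0.068 ]), array([ 0.5117, -0.2898,  0.068 ]), array([ 0.5033, -0.2518,  0.068 ])] [ 0.51359501 -0.2696549   0.068     ]
```

{"name": "drive_tool", "arguments": {
  "motion": [
    [[85,18.94,-21.5,0,0.9],[85,18.94,-21.5,0,0.9],[85,18.94,-21.5,0,0.9],[85,18.94,-21.5,0,0.9],[85,18.94,-21.5,0,0.9],[85,18.94,-21.5,0,0.9],[85,18.94,-21.5,0,0.9],[85,18.94,-21.5,0,0.9],[85,18.94,-21.5,0,0.9],[85,18.94,-21.5,0,0.9]]
  ],
  "squeeze": 80
}}

```text
t: 1.1
tcp_pos: [0.4037, -0.0914, 0.2313]
tool_rot: [0.989, 0.146, 0.0, -0.0]
force: [1.2, -1.4, -0.8]
finger_gap: 0.997
gripper_force: 0.0
```

{"name": "drive_tool", "arguments": {
  "motion": [
    [[85,6.69,-9.9,0,0],[85,6.69,-9.9,0,0],[85,6.69,-9.9,0,0],[85,6.69,-9.9,0,0],[85,6.69,-9.9,0,0],[85,6.69,-9.9,0,0],[85,6.69,-9.9,0,0],[85,6.69,-9.9,0,0],[85,6.69,-9.9,0,0]]
  ]
}}

```text
t: 2.0
tcp_pos: [0.5093, 0.2504, 0.2306]
tool_rot: [0.989, 0.148, -0.001, 0.0]
force: [-0.4, -0.7, -0.3]
finger_gap: 0.995
gripper_force: 0.0
```

```bash
python3 - <<'E'
from h import *
s=manip.sense(); print(s['t'],s['tcp_pos'],s['qd'].round(3),s['force'])
a=shot('top','top1'); shot('scene','scene1')
crop('scene1',320,100,480,220,5,'c3')
# refine: foot lines (top), tub edges, using scene0/top0 masks in world
im=cv2.imread('pics/top0.png'); hsv=cv2.cvtColor(im,cv2.COLOR_BGR2HSV)
m=(hsv[...,1]<45).astype(np.uint8)
mm=np.zeros_like(m); mm[225:290,195:250]=m[225:290,195:250]
c=max(cv2.findContours(mm,0,1)[0],key=cv2.contourArea); b=cv2.boxPoints(cv2.minAreaRect(c))
P=np.array([plane('top',p,.006)[:2] for p in b]); print('foot',P.round(4),P.mean(0))
print('grip tops',plane('top',proj('top',[.5127,.2506,.1223]),.125))
E
```

```text
2.0 [0.50929317 0.25035066 0.23063142] [-0.051 -0.023  0.049 -0.014  0.005 -0.009] [-0.38729395 -0.71149911 -0.26832289]
foot [[0.5321 0.2964]
 [0.5527 0.2261]
 [0.4957 0.2084]
 [0.4753 0.2782]] [0.5139545  0.25230659]
grip tops [0.51234318 0.25007426 0.125     ]
```

View pics/c3.png

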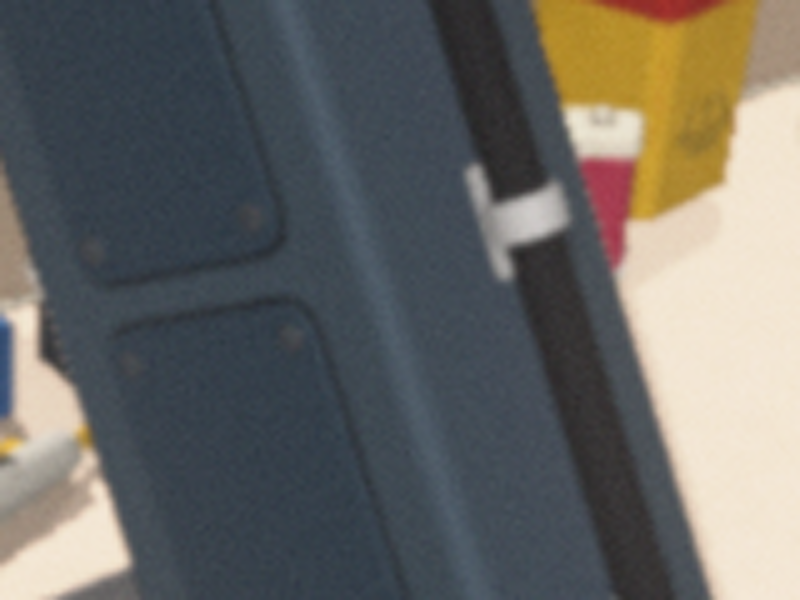

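The tool covers the rack in this view (the crop shows only the arm), so I will measure the rack later with the arm out of the way. The tamper axis is at (0.511, 0.2505), which agrees between the two views. Descending to grip.

{"name": "drive_tool", "arguments": {
  "motion": [
    [[85,0.05,0,2.5,0],[85,0.05,0,5.05,0],[85,0.05,0,5.05,0],[85,0.05,0,5.05,0],[22,0.05,0,5.05,0],[22,0.05,0,5.05,0],[22,0.05,0,5.05,0],[22,0.05,0,5.05,0],[22,0.05,0,5.05,0],[22,0.05,0,5.05,0]]
  ],
  "squeeze": 80
}}

```text
t: 3.1
tcp_pos: [0.5124, 0.2502, 0.0823]
tool_rot: [0.989, 0.147, 0.002, -0.0]
force: [-1.6, 1.0, 8.1]
finger_gap: 0.271
gripper_force: 62.4
```

Gripped (23 mm opening, matches the 24 mm side). I will lift, carry to the tub and align the foot with it.

{"name": "drive_tool", "arguments": {
  "motion": [
    [[16,0,0,-1.6,0],[16,0,0,-3.2,0],[16,0,0,-3.8,0],[16,-0.6,3,-3.8,0.9],[16,-1.88,9.3,-3.8,1.38],[16,-1.88,9.3,-3.8,1.38],[16,-1.88,9.3,-3.8,1.38],[16,-1.88,9.3,-3.8,1.38],[16,-1.88,9.3,-3.8,1.38],[16,-1.88,9.3,-3.8,1.38]]
  ],
  "squeeze": 100
}}

```text
t: 4.1
tcp_pos: [0.5389, -0.0387, 0.1942]
tool_rot: [0.999, 0.048, 0.001, 0.001]
force: [1.1, 0.9, -2.9]
finger_gap: 0.265
gripper_force: 100.0
```

```bash
python3 - <<'E'
from h import *
s=manip.sense(); print(s['t'],s['tcp_pos'],R.from_quat(s['tool_rot']).as_matrix()[:,0],s['force'],s['finger_gap'],s['gripper_force'],s['q'].round(2))
shot('top','top2'); shot('scene','scene2')
a=cv2.imread('pics/top2.png')[170:320,290:520]; b=cv2.imread('pics/scene2.png')[90:290,250:430]
a=cv2.resize(a,None,fx=2,fy=2,interpolation=cv2.INTER_CUBIC); b=cv2.resize(b,None,fx=1.8,fy=1.8,interpolation=cv2.INTER_CUBIC)
o=np.zeros((360,800,3),np.uint8); o[:300,:460]=a; o[:360,470:470+324]=b[:360]; cv2.imwrite('pics/c4.png',o)
E
```

```text
4.1 [ 0.53885047 -0.03867996  0.19416444] [0.99536739 0.0961299  0.00167457] [ 1.06948659  0.9041058  -2.94491813] 0.2649981669129839 99.97293949127197 [-0.28  0.46  1.69 -0.    0.99  1.2 ]
```

View pics/c4.png

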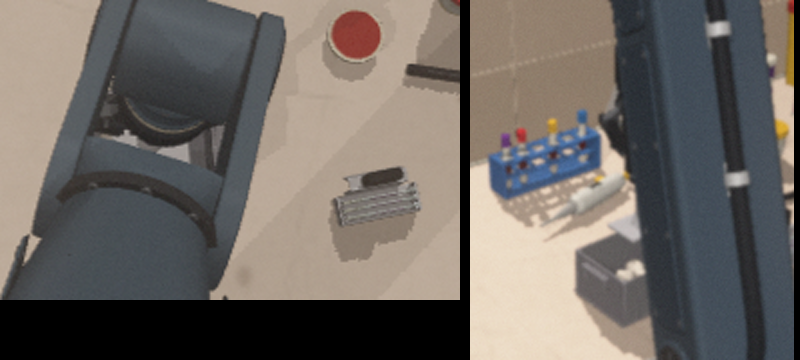

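The arm hides the tub in this view, but it shows the rack clearly (bar about crop (383,177)). I will refine the tub and rack from the pictures taken so far.

```bash
python3 - <<'E'
from h import *
im=cv2.imread('pics/top0.png'); hsv=cv2.cvtColor(im,cv2.COLOR_BGR2HSV)
v=cv2.GaussianBlur(hsv[...,2],(3,3),0)
lab=cv2.cvtColor(im,cv2.COLOR_BGR2LAB).astype(float); b=lab[...,2]-128
print('b bench',b[280,280],'shadow',b[300,360],'wall',b[217,361],b[268,361])
m=(b<4).astype(np.uint8)
mm=np.zeros_like(m); mm[200:285,310:415]=m[200:285,310:415]; mm=cv2.morphologyEx(mm,cv2.MORPH_CLOSE,np.ones((3,3)))
def edge(pts,z,horiz):
    P=np.array([plane('top',p,z)[:2] for p in pts]); vx,vy,x,y=cv2.fitLine(P.astype(np.float32),cv2.DIST_HUBER,0,1e-3,1e-3).ravel()
    return np.array([x,y]),np.array([vx,vy])
cols=range(338,390); rows=range(222,234); rows2=list(range(221,228))+list(range(256,264))
top=[(c,np.nonzero(mm[:,c])[0].min()) for c in cols]; bot=[(c,np.nonzero(mm[:,c])[0].max()+0) for c in cols]
lef=[(np.nonzero(mm[r])[0].min(),r) for r in rows2]; rig=[(np.nonzero(mm[r])[0].max(),r) for r in rows2]
print(lef,rig)
for nm,p,z in[('far+x',top,.073),('near-x',bot,0),('left+y',lef,0),('right-y',rig,.073)]:
    o,d=edge(p,z,0); print(nm,o.round(4),'angle',np.degrees(np.arctan2(d[1],d[0])).round(1))
# rack in top2
im=cv2.imread('pics/top2.png'); v=im.max(2)
mm=np.zeros(v.shape,np.uint8); mm[245:275,455:500]=v[245:275,455:500]<70
c=max(cv2.findContours(mm,0,1)[0],key=cv2.contourArea); r=cv2.minAreaRect(c); 
for z in(.060,.068): print('bar',r,plane('top',r[0],z))
B=np.array([plane('top',p,.068)[:2] for p in cv2.boxPoints(r)]);print(B.round(4))
print('visible scene?',proj('scene',[.5136,-.27,.068]))
E
```

```text
b bench 11.0 shadow 10.0 wall 3.0 3.0
[(np.int64(327), 221), (np.int64(327), 222), (np.int64(327), 223), (np.int64(327), 224), (np.int64(327), 225), (np.int64(327), 226), (np.int64(327), 227), (np.int64(327), 256), (np.int64(329), 257), (np.int64(329), 258), (np.int64(329), 259), (np.int64(329), 260), (np.int64(329), 261), (np.int64(329), 262), (np.int64(329), 263)] [(np.int64(395), 221), (np.int64(395), 222), (np.int64(395), 223), (np.int64(395), 224), (np.int64(395), 225), (np.int64(400), 226), (np.int64(400), 227), (np.int64(398), 256), (np.int64(398), 257), (np.int64(398), 258), (np.int64(398), 259), (np.int64(398), 260), (np.int64(398), 261), (np.int64(398), 262), (np.int64(399), 263)]
far+x [ 0.596 -0.037] angle -84.6
near-x [ 0.4887 -0.0271] angle -84.2
left+y [0.5571 0.0336] angle 4.3
right-y [ 0.5297 -0.1043] angle 5.0
bar ((480.6538391113281, 258.2692565917969), (6.275716304779053, 19.611614227294922), 78.69007110595703) [ 0.51461056 -0.27162112  0.06      ]
bar ((480.6538391113281, 258.2692565917969), (6.275716304779053, 19.611614227294922), 78.69007110595703) [ 0.51359501 -0.2696549   0.068     ]
[[ 0.5155 -0.2495]
 [ 0.5239 -0.2876]
 [ 0.5117 -0.2898]
 [ 0.5033 -0.2518]]
visible scene? [422.49097457 208.93952583]
```

Tub centre is about (0.5415, -0.036) with yaw 5.5°, and the measured widths of 106 and 135 mm agree with the given sizes. Lowering the tamper to the heap.

{"name": "drive_tool", "arguments": {
  "motion": [
    [[16,0.1,-0.2,0.5,0],[16,0.1,-0.2,1.2,0],[16,0.1,-0.2,1.8,0],[16,0.1,-0.2,2.2,0],[16,0.1,-0.2,2.35,0],[16,0.1,-0.2,2.5,0],[16,0.1,-0.2,2.6,0],[16,0.1,-0.2,2.7,0]]
  ]
}}

```text
t: 5.0
tcp_pos: [0.5414, -0.0267, 0.1205]
tool_rot: [0.999, 0.051, 0.002, 0.0]
force: [-12.1, 3.4, 54.7]
finger_gap: 0.268
gripper_force: 107.6
```

{"name": "drive_tool", "arguments": {
  "motion": [
    [[16,0,0,-0.18,0],[16,0.15,0,-0.18,0.3],[16,0.3,0,-0.16,0.5],[16,0.1,0,-0.14,0],[16,-0.3,0,-0.12,-0.5],[16,0,0.2,-0.1,0],[16,0,0.4,-0.08,0.4],[16,0,0,-0.06,0],[16,0,-0.3,-0.04,-0.4],[16,0,0,0,0]]
  ]
}}

```text
t: 6.0
tcp_pos: [0.5399, -0.0254, 0.1133]
tool_rot: [0.999, 0.052, -0.0, -0.001]
force: [-0.9, -0.8, -3.2]
finger_gap: 0.269
gripper_force: 100.2
```

{"name": "drive_tool", "arguments": {
  "motion": [
    [[16,0,0,0.1,0],[16,0.3,0,0.15,0.4],[16,0.5,0,0.17,0.6],[16,0,0,0.19,0],[16,-0.5,0,0.2,-0.6],[16,0,0.3,0.21,0],[16,0,0.6,0.22,0.4],[16,0,0,0.23,0],[16,0,-0.5,0.23,-0.4],[16,0,0,0.23,0]]
  ]
}}

```text
t: 7.0
tcp_pos: [0.5437, -0.0266, 0.1094]
tool_rot: [0.999, 0.053, 0.004, 0.001]
force: [0.4, 0.0, -2.5]
finger_gap: 0.269
gripper_force: 100.4
```

{"name": "drive_tool", "arguments": {
  "motion": [
    [[16,0,0,-0.6,0],[16,0.5,-0.4,-0.6,0],[16,0.5,-0.4,-0.3,0.2],[16,0.4,-0.4,-0.15,-0.2],[16,0.5,-0.3,0,0.2],[16,0.4,-0.4,0.05,0],[16,0.5,-0.4,-0.3,0],[16,-0.5,-0.4,-0.3,0.2],[16,-0.4,-0.4,-0.15,-0.2],[16,-0.5,-0.35,0,0]]
  ]
}}

```text
t: 8.0
tcp_pos: [0.5246, -0.0187, 0.1058]
tool_rot: [0.999, 0.05, 0.001, 0.0]
force: [-2.1, 4.7, 27.2]
finger_gap: 0.269
gripper_force: 104.4
```

{"name": "drive_tool", "arguments": {
  "motion": [
    [[16,0.05,0,0.05,0.2],[16,-0.05,0,0.05,-0.2],[16,0,0,-0.5,0],[16,0,1.0,-0.5,0],[16,0,1.4,-0.3,0],[16,0.1,1.4,-0.15,0.2],[16,0,1.35,0,-0.2],[16,0,1.4,0.05,0],[16,0,1.4,0.05,0]]
  ]
}}

```text
t: 8.9
tcp_pos: [0.531, -0.0616, 0.1058]
tool_rot: [0.999, 0.049, 0.002, 0.001]
force: [-0.5, -0.6, 10.9]
finger_gap: 0.267
gripper_force: 102.2
```

{"name": "drive_tool", "arguments": {
  "motion": [
    [[16,0,0,-0.5,0],[16,0.9,0,-0.5,0],[16,0.9,0,-0.3,0],[16,0.85,0,-0.15,0.2],[16,0.9,-0.05,-0.05,-0.2],[16,0.9,0,0,0],[16,0.9,0,0,0],[16,0.5,-0.5,-1.0,0],[16,0.5,-0.5,-2.5,0],[16,0.5,-0.5,-3.5,0]]
  ]
}}

```text
t: 9.9
tcp_pos: [0.5404, -0.0435, 0.21]
tool_rot: [0.999, 0.05, -0.001, -0.0]
force: [1.1, -0.7, -3.6]
finger_gap: 0.266
gripper_force: 100.4
```

{"name": "drive_tool", "arguments": {
  "motion": [
    [[16,0,-1.5,0,0],[16,-0.4,-3,0,0],[16,-0.4,-4.5,0,0],[16,-0.4,-6,0,0],[16,-0.4,-8,0,0],[16,-0.4,-8,0,0],[16,-0.4,-8,0,0]]
  ]
}}

```text
t: 10.6
tcp_pos: [0.5037, 0.1948, 0.208]
tool_rot: [0.999, 0.052, -0.002, 0.0]
force: [0.6, -0.9, -4.2]
finger_gap: 0.267
gripper_force: 101.1
```

```bash
python3 - <<'E'
from h import *
s=manip.sense(); print(s['t'],s['tcp_pos'],s['force'],s['finger_gap'])
shot('top','top3'); shot('scene','scene3')
a=cv2.imread('pics/top3.png')[195:290,310:415]; b=cv2.imread('pics/scene3.png')[205:275,300:390]
a=cv2.resize(a,None,fx=4,fy=4,interpolation=cv2.INTER_CUBIC); b=cv2.resize(b,None,fx=4,fy=4,interpolation=cv2.INTER_CUBIC)
o=np.zeros((380,800,3),np.uint8); o[:380,:420]=a; o[:280,430:790]=b; cv2.imwrite('pics/c5.png',o)
E
```

```text
10.6 [0.5036736  0.19475937 0.20801193] [ 0.6324563  -0.88955297 -4.16468847] 0.2673656438924392
```

View pics/c5.png

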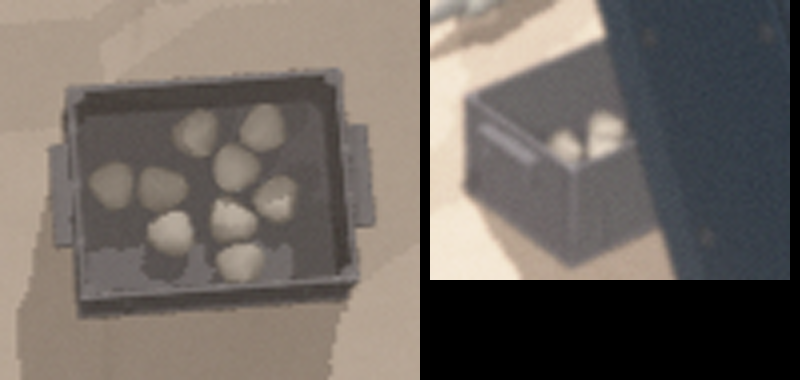

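The picture shows nine separate, non-overlapping lumps on the floor (crop pixels from (112,185) to (275,198) across and (262,128) to (240,262) down). It is one layer. Standing the tamper on the bench here.

{"name": "drive_tool", "arguments": {
  "motion": [
    [[16,0,0,1.3,0],[16,0,0,2.6,0],[16,0,0,3.5,0],[16,0,0,3.9,0],[16,0,0,4.05,0],[16,0,0,4.12,0],[16,0,0,4.18,0],[16,0,0,4.22,0],[16,0,0,4.22,0]]
  ]
}}

```text
t: 11.6
tcp_pos: [0.5063, 0.1936, 0.0836]
tool_rot: [0.999, 0.051, 0.001, -0.0]
force: [-0.1, -0.1, -3.5]
finger_gap: 0.269
gripper_force: 101.1
```

{"name": "drive_tool", "arguments": {
  "motion": [
    [[16,0,0,0.05,0],[16,0,0,0.09,0],[16,0,0,0.12,0],[16,0,0,0.12,0]]
  ]
}}

```text
t: 12.0
tcp_pos: [0.5067, 0.1937, 0.082]
tool_rot: [0.999, 0.051, 0.001, -0.0]
force: [-3.3, -2.0, 14.3]
finger_gap: 0.267
gripper_force: 103.7
```

{"name": "drive_tool", "arguments": {
  "motion": [
    [[30,0,0,-0.06,0],[60,0,0,-0.06,0],[85,0,0,-0.06,0],[85,0,0,-0.06,0],[85,0,0,-0.06,0],[85,0,0,-1.5,0],[85,0,0,-3,0],[85,0,0,-4.5,0],[85,0,0,-4.5,0]]
  ]
}}

```text
t: 12.9
tcp_pos: [0.51, 0.1944, 0.2202]
tool_rot: [0.999, 0.051, 0.007, -0.001]
force: [0.0, 0.2, -0.2]
finger_gap: 0.997
gripper_force: 0.0
```

{"name": "drive_tool", "arguments": {
  "motion": [
    [[85,-1,-2.6,-0.3,0],[85,-2,-5.2,-0.6,0],[85,-2.9,-7.9,-1,0],[85,-2.9,-7.9,-1,0],[85,-2.9,-7.9,-1,0],[85,-2.9,-7.9,-1,0]]
  ]
}}

```text
t: 13.5
tcp_pos: [0.3924, 0.4252, 0.2442]
tool_rot: [0.999, 0.054, 0.0, -0.001]
force: [0.3, -1.2, -1.2]
finger_gap: 0.999
gripper_force: 0.0
```

```bash
python3 - <<'E'
from h import *
s=manip.sense(); print(s['t'],s['tcp_pos'],s['q'].round(2))
shot('top','top4'); im=shot('scene','scene4')
print([im[209,c].tolist() for c in range(360,480,8)])
a=im[160:260,350:490]; a=cv2.resize(a,None,fx=3,fy=3,interpolation=cv2.INTER_CUBIC)
b=cv2.imread('pics/top4.png')
b1=cv2.resize(b[240:300,445:510],None,fx=5,fy=5,interpolation=cv2.INTER_CUBIC)
b2=cv2.resize(b[200:285,190:420],None,fx=2,fy=2,interpolation=cv2.INTER_CUBIC)
o=np.zeros((480,780,3),np.uint8); o[:300,:420]=a; o[:300,430:755]=b1; o[305:475,:460]=b2; cv2.imwrite('pics/c6.png',o)
E
```

```text
13.5 [0.39238422 0.42515035 0.24424728] [0.63 0.45 1.54 0.   1.15 2.09]
[[214, 233, 244], [217, 234, 245], [90, 82, 78], [97, 87, 80], [68, 63, 59], [85, 73, 63], [84, 70, 62], [84, 71, 62], [85, 72, 62], [83, 72, 61], [84, 71, 60], [83, 71, 61], [70, 62, 54], [97, 87, 75], [101, 90, 77]]
```

View pics/c6.png

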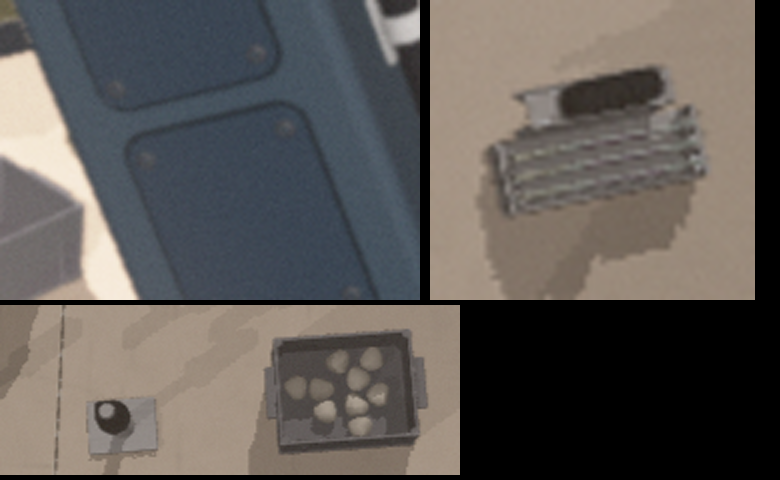

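The rack (top crop, bar about (610,92), tray below it) and the standing tamper and lumps are all in view. The scene view still has the arm across the rack. I will hover beside the rack with the tool turned, then check the height from there.

{"name": "drive_tool", "arguments": {
  "motion": [
    [[85,1.4,21,0,-12],[85,1.4,21,0,-12],[85,1.4,21,0,-12],[85,1.4,21,0,-12],[85,1.4,21,0,-12],[85,1.4,21,0,-12],[85,1.4,21,0,-12],[85,1.4,21,0,-12],[85,1.4,21,0,-12],[85,1.4,21,0,-12]]
  ]
}}

```text
t: 14.6
tcp_pos: [0.4693, -0.0149, 0.2437]
tool_rot: [0.759, 0.651, -0.001, -0.0]
force: [1.8, 0.2, -0.3]
finger_gap: 0.997
gripper_force: 0.0
```

{"name": "drive_tool", "arguments": {
  "motion": [
    [[85,0,0,0,-1.4],[85,0,0,0,-2.2],[85,0,0,0,-2.2],[85,0,0,0,-2.2]]
  ]
}}

```text
t: 15.0
tcp_pos: [0.4696, -0.0125, 0.2438]
tool_rot: [0.653, 0.757, -0.0, -0.0]
force: [-0.6, -0.9, -0.5]
finger_gap: 0.992
gripper_force: 0.0
```

```bash
python3 - <<'E'
from h import *
s=manip.sense(); print(s['t'],s['tcp_pos'],s['q'].round(2),R.from_quat(s['tool_rot']).as_matrix().round(3))
im=shot('scene','scene5'); b=shot('top','top5')
print([im[r,c].tolist() for r in (200,209,215) for c in range(400,450,6)])
a=cv2.resize(im[150:260,350:490],None,fx=4,fy=4,interpolation=cv2.INTER_CUBIC)
cv2.imwrite('pics/c7.png',a)
E
```

```text
15.0 [ 0.4695577  -0.01248908  0.24380396] [-0.26  0.3   1.79 -0.    1.05 -0.41] [[-0.146  0.989 -0.001]
 [ 0.989  0.146  0.   ]
 [ 0.    -0.001 -1.   ]]
[[90, 83, 77], [174, 177, 179], [167, 170, 173], [86, 77, 68], [92, 82, 74], [93, 84, 78], [116, 130, 147], [155, 175, 196], [179, 201, 224], [91, 82, 71], [46, 44, 45], [46, 45, 46], [90, 79, 70], [88, 79, 69], [90, 80, 73], [179, 199, 220], [179, 200, 221], [179, 200, 222], [87, 80, 65], [40, 36, 37], [42, 42, 42], [92, 81, 70], [90, 78, 70], [92, 81, 76], [175, 193, 216], [181, 202, 223], [180, 201, 221]]
```

{"name": "drive_tool", "arguments": {
  "motion": [
    [[85,-8.8,0.25,0,-0.5],[85,-8.8,0.25,0,-0.5],[85,-8.8,0.25,0,-0.5],[85,-8.8,0.25,0,-0.5],[85,-8.8,0.25,0,-0.5],[85,-8.8,0.25,0,-0.5],[85,-8.8,0.25,0,-0.5],[85,-8.8,0.25,0,-0.5]]
  ]
}}

```text
t: 15.9
tcp_pos: [0.5168, -0.2697, 0.2437]
tool_rot: [0.625, 0.781, 0.0, -0.001]
force: [-0.9, 1.5, 0.7]
finger_gap: 0.998
gripper_force: 0.0
```

```bash
python3 - <<'E'
from h import *
s=manip.sense(); print(s['t'],s['tcp_pos'],s['q'].round(2),R.from_quat(s['tool_rot']).as_matrix().round(3))
im=shot('scene','scene6'); b=shot('top','top6')
for r in (190,200,209,216,224): print(r,[int(im[r,c].max()) for c in range(370,470,4)])
v=im.max(2)
print('pred bar',[proj('scene',[.515,-.272,z]).round(1) for z in(.038,.068)],'tcp',proj('scene',s['tcp_pos']))
a=cv2.resize(im[120:260,340:500],None,fx=4,fy=4,interpolation=cv2.INTER_CUBIC)
cv2.imwrite('pics/c7.png',a)
E
```

```text
15.9 [ 0.51678857 -0.26965408  0.24370666] [-0.67  0.46  1.53  0.    1.16 -0.89] [[-0.219  0.976 -0.002]
 [ 0.976  0.219  0.002]
 [ 0.003 -0.001 -1.   ]]
190 [96, 91, 94, 93, 45, 46, 68, 95, 93, 96, 97, 93, 106, 137, 138, 135, 155, 212, 212, 213, 214, 215, 231, 229, 229]
200 [91, 91, 94, 94, 44, 46, 75, 92, 96, 96, 92, 92, 52, 43, 64, 105, 129, 153, 185, 216, 214, 219, 228, 228, 229]
209 [96, 92, 93, 93, 42, 44, 83, 99, 92, 97, 93, 88, 133, 47, 42, 208, 210, 212, 212, 210, 210, 227, 230, 230, 230]
216 [95, 94, 94, 92, 49, 41, 86, 94, 93, 98, 91, 89, 42, 34, 72, 153, 210, 210, 211, 212, 215, 228, 228, 229, 230]
224 [94, 93, 94, 82, 44, 42, 91, 97, 95, 94, 91, 86, 115, 118, 128, 127, 131, 140, 181, 211, 224, 228, 227, 229, 229]
pred bar [array([421.7, 218.2]), array([422.7, 208.5])] tcp [427.97266392 147.22314559]
```

View pics/c7.png

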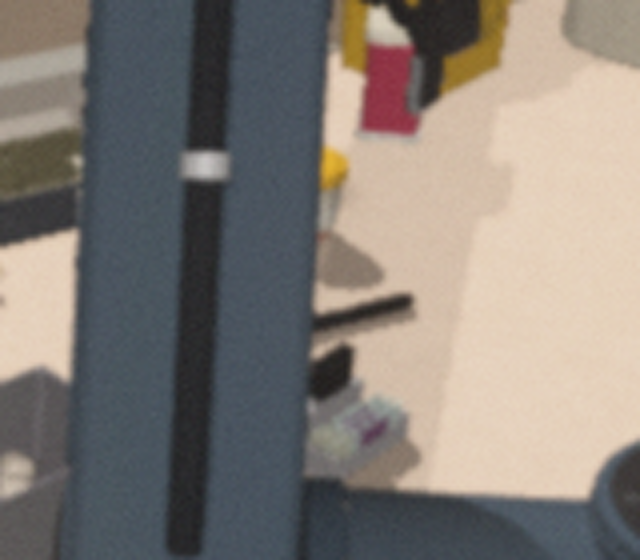

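The scene crop shows the bar's right end at about crop (350,346) top and (352,380) bottom, with the tray below it at (360,430); the arm covers its left part. Triangulating that end.

```bash
python3 - <<'E'
from h import *
S=lambda p:np.array(p)/4+[340,120]
T=lambda p:np.array([(p[0]-430)/5+445,p[1]/5+240])
for t in ((663,70),(666,90),(664,80)): p,e=tri('top',T(t),'scene',S((350,346))); print(t,p.round(4),e.round(4))
a=np.radians(12.5); u=np.array([np.cos(a),np.sin(a)]); w=np.array([-u[1],u[0]])
c=np.array([.515,-.272])
for x in(6,-6):
  P=np.r_[c+u*x/1e3-w*.018,.068]; print('pred corner',P.round(4),proj('top',P).round(1),(proj('scene',P)-[340,120])*4)
print('obs top px',T((663,70)),T((666,90)))
E
```

```text
(663, 70) [ 0.5222 -0.2937  0.0636] 0.0029
(666, 90) [ 0.5156 -0.2913  0.0677] 0.003
(664, 80) [ 0.5189 -0.2923  0.0657] 0.0001
pred corner [ 0.5248 -0.2883  0.068 ] [490.  252.9] [339.69168943 340.93337486]
pred corner [ 0.513  -0.2909  0.068 ] [491.4 258.8] [354.5028286  347.31964488]
obs top px [491.6 254. ] [492.2 258. ]
```

{"name": "drive_tool", "arguments": {
  "motion": [
    [[85,-0.14,-0.09,1.5,0],[85,-0.14,-0.09,3,0],[85,-0.14,-0.09,4.5,0],[85,-0.14,-0.09,5.8,0],[85,-0.14,-0.09,6.3,0],[85,-0.14,-0.09,6.6,0],[85,-0.14,-0.09,6.65,0],[85,-0.14,-0.09,6.65,0]]
  ],
  "squeeze": 50
}}

```text
t: 16.8
tcp_pos: [0.5169, -0.2764, 0.0462]
tool_rot: [0.624, 0.781, 0.0, 0.001]
force: [-0.1, -0.6, -0.1]
finger_gap: 0.991
gripper_force: 0.0
```

{"name": "drive_tool", "arguments": {
  "motion": [
    [[50,0,0,0.05,0],[25,0,0,0.05,0],[14,0,0,0.05,0],[8,0,0,0.05,0],[4,0,0,0.05,0],[4,0,0,0.05,0],[4,0,0,0.05,0],[4,0,0,0.05,0]]
  ],
  "squeeze": 60
}}

```text
t: 17.6
tcp_pos: [0.5159, -0.2762, 0.0434]
tool_rot: [0.625, 0.781, -0.0, 0.0]
force: [-0.4, -0.9, 3.3]
finger_gap: 0.123
gripper_force: 60.3
```

Gripped the bar. Lifting and carrying to above the tub's far wall, turning to the tub's yaw.

{"name": "drive_tool", "arguments": {
  "motion": [
    [[4,0,0,-1,0],[4,0,0,-2.4,0],[4,0,0,-3.8,0],[4,1.5,0.9,-3.8,0.3],[4,3,1.8,-3.8,0.6],[4,4.5,2.6,-3.8,0.89],[4,6,3.5,-3.8,0.89],[4,7.4,4.3,-3.8,0.89],[4,7.4,4.3,-3.8,0.89],[4,7.4,4.3,-3.8,0.89]]
  ]
}}

```text
t: 18.6
tcp_pos: [0.5925, -0.0292, 0.1566]
tool_rot: [0.671, 0.742, -0.0, -0.001]
force: [0.1, -0.0, -2.2]
finger_gap: 0.127
gripper_force: 59.7
```

```bash
python3 - <<'E'
from h import *
s=manip.sense(); Q=R.from_quat(s['tool_rot']).as_matrix(); print(s['t'],s['tcp_pos'],Q.round(3),s['force'].round(1),s['finger_gap'],s['q'].round(2))
a=np.radians(5.5);u=np.array([np.cos(a),np.sin(a)]);w=np.array([-u[1],u[0]])
print('u,w',s['tcp_pos'][:2]@u,s['tcp_pos'][:2]@w)
# re-measure far outer rim edge and inner wall edge from clean pic top4, subpixel along columns
im=cv2.imread('pics/top4.png'); lab=cv2.cvtColor(im,cv2.COLOR_BGR2LAB).astype(float)
L=lab[...,0]
for c in (340,350,360,370,380,388): print(c,L[208:226,c].astype(int).tolist())
shot('top','top7'); shot('scene','scene7')
E
```

```text
18.6 [ 0.59252784 -0.02918046  0.15655514] [[-0.101  0.995 -0.001]
 [ 0.995  0.101  0.   ]
 [ 0.    -0.001 -1.   ]] [ 0.1 -0.  -2.2] 0.12689364869983313 [-0.24  0.58  1.58 -0.    0.98 -0.34]
u,w 0.5870031382606273 -0.08583739530050591
340 [160, 158, 158, 160, 159, 152, 147, 134, 115, 74, 63, 64, 68, 62, 61, 73, 79, 82]
350 [151, 151, 151, 149, 149, 150, 150, 127, 96, 65, 66, 63, 63, 63, 66, 82, 77, 78]
360 [150, 148, 150, 149, 148, 148, 128, 106, 58, 68, 60, 65, 65, 65, 94, 110, 114, 120]
370 [149, 149, 150, 150, 148, 137, 113, 74, 61, 65, 65, 65, 66, 71, 86, 83, 84, 88]
380 [149, 149, 148, 149, 148, 115, 89, 65, 66, 62, 63, 62, 68, 85, 83, 87, 97, 102]
388 [147, 150, 150, 149, 127, 108, 65, 66, 69, 63, 62, 65, 67, 76, 85, 85, 87, 89]
```

```bash
python3 - <<'E'
from h import *
a=np.radians(5.5);u=np.array([np.cos(a),np.sin(a)])
P=np.array([plane('top',p,.073)[:2] for p in ((340,215.5),(350,215.4),(360,214.6),(370,213.9),(380,213.3),(388,212.6))])
print(P.round(4),(P@u).round(4)); d=cv2.fitLine(P.astype(np.float32),cv2.DIST_L2,0,.01,.01).ravel(); print(np.degrees(np.arctan2(d[1],d[0]))+90)
E
```

```text
[[ 0.593   0.0098]
 [ 0.5936 -0.0101]
 [ 0.5956 -0.03  ]
 [ 0.5974 -0.0499]
 [ 0.5991 -0.0698]
 [ 0.6008 -0.0858]] [0.5912 0.5899 0.59   0.5899 0.5896 0.5898]
4.847954
```

Rim wall centre measured directly at u = 0.590, so the slot is well over the wall. Descending in stages with force checks.

{"name": "drive_tool", "arguments": {
  "motion": [
    [[4,0,0.03,0.5,0],[4,0,0.03,1,0],[4,0,0.03,1.4,0],[4,0,0.03,1.6,0],[4,0,0.03,1.75,0],[4,0,0.03,1.87,0],[4,0,0.03,1.95,0],[4,0,0.03,2.0,0],[4,0,0.03,2.0,0]]
  ]
}}

```text
t: 19.6
tcp_pos: [0.5939, -0.0309, 0.0974]
tool_rot: [0.672, 0.741, 0.0, 0.0]
force: [0.4, 0.0, -2.0]
finger_gap: 0.127
gripper_force: 59.6
```

{"name": "drive_tool", "arguments": {
  "motion": [
    [[4,0,0,0.1,0],[4,0,0,0.2,0],[4,0,0,0.28,0],[4,0,0,0.34,0],[4,0,0,0.4,0],[4,0,0,0.4,0]]
  ]
}}

```text
t: 20.2
tcp_pos: [0.5936, -0.031, 0.0849]
tool_rot: [0.672, 0.741, -0.0, -0.0]
force: [0.0, -0.7, -1.4]
finger_gap: 0.125
gripper_force: 59.6
```

{"name": "drive_tool", "arguments": {
  "motion": [
    [[4,0,0,0.05,0],[4,0,0,0.1,0],[4,0,0,0.14,0],[4,0,0,0.17,0],[4,0,0,0.17,0]]
  ]
}}

```text
t: 20.7
tcp_pos: [0.594, -0.031, 0.0814]
tool_rot: [0.672, 0.741, 0.0, 0.0]
force: [-1.7, 0.3, 5.5]
finger_gap: 0.126
gripper_force: 60.8
```

Contact at exactly the predicted 0.0814 m with 7 N, so the bend sits on the rim. Releasing and retreating.

{"name": "drive_tool", "arguments": {
  "motion": [
    [[8,0,0,-0.03,0],[20,0,0,-0.03,0],[35,0,0,-0.03,0],[45,0,0,-0.03,0],[45,0,0,-0.3,0],[45,0,0,-1,0],[60,0,0,-2.5,0],[60,0,0,-4,0],[60,0,0,-4.5,0]]
  ]
}}

```text
t: 21.6
tcp_pos: [0.5966, -0.0316, 0.2208]
tool_rot: [0.672, 0.741, 0.002, 0.004]
force: [1.5, -0.5, 1.4]
finger_gap: 0.704
gripper_force: 0.0
```

{"name": "drive_tool", "arguments": {
  "motion": [
    [[60,-1.6,0,-0.5,0],[60,-3.2,0,-0.5,0],[60,-4.8,0,-0.5,0],[60,-6.4,0,-0.5,0],[60,-8,0,-0.5,0],[60,-9,0,-0.5,0],[60,-9,0,-0.5,0]]
  ]
}}

```text
t: 22.3
tcp_pos: [0.6199, -0.3052, 0.2304]
tool_rot: [0.674, 0.739, -0.0, 0.002]
force: [-0.2, -0.0, -0.2]
finger_gap: 0.7
gripper_force: 0.0
```

```bash
python3 - <<'E'
from h import *
s=manip.sense(); print(s['t'],s['tcp_pos'],s['force'].round(1))
a=shot('top','top8'); b=shot('scene','scene8')
A=cv2.resize(a[195:290,310:415],None,fx=4,fy=4,interpolation=cv2.INTER_CUBIC)
B=cv2.resize(b[190:280,290:385],None,fx=3.9,fy=3.9,interpolation=cv2.INTER_CUBIC)
C=cv2.resize(a[140:290,160:300],None,fx=1.4,fy=1.4,interpolation=cv2.INTER_CUBIC)
o=np.zeros((600,800,3),np.uint8); o[:380,:420]=A; o[:B.shape[0],425:425+B.shape[1]]=B; o[385:385+C.shape[0],:C.shape[1]]=C; cv2.imwrite('pics/c8.png',o)
E
```

```text
22.3 [ 0.61992004 -0.30517387  0.23042441] [-0.2 -0.  -0.2]
```

View pics/c8.png

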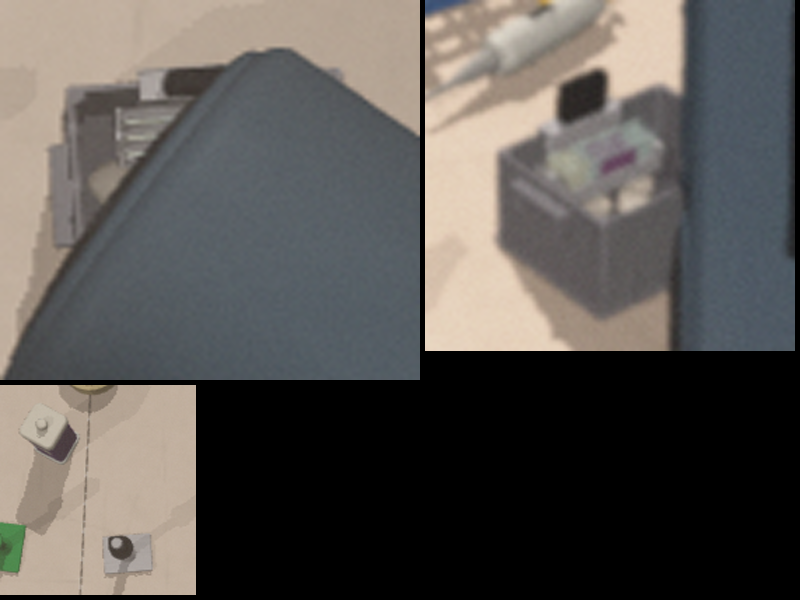

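The rack hangs on the far wall: bar upright above the rim at scene crop (583,95), tray inside and above the lumps, lip outside. The tamper (crop (125,550)) and the jar (47,432) are standing. Handing in.

```bash
python3 - <<'E'
from h import *
S=lambda p:(np.array(p)-[425,0])/3.9+[290,190]
T=lambda p:np.array(p)/4+[310,195]
p,e=tri('top',T((168,70)),'scene',S((557,85))); print('bar +y top end',p.round(4),e.round(4))
print(manip.sign_off())
E
```

```text
bar +y top end [ 0.5937 -0.0127  0.1034] 0.0007
the job is handed in; nothing more can be done
None
```

I handed the job in at about 22 s: all nine lumps lie in one layer, the tamper stands on the bench, the rack hangs upright on the tub's far wall clear of the lumps, and the staining jar still stands where it was. These are judged from pictures and force readings; the hand-in returned no verdict.

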